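Try the shut-off valves of a gas manifold for binding

ROBOT

A 6-joint arm with a two-finger parallel gripper is mounted at the origin on the work surface. World frame = base frame: x ahead of the robot, y to its left, z up, the work surface at z = 0. Lengths are in m, angles in degrees, forces in N, time in s.
With the tool pointing down it reaches from about 0.4 to 0.825 m from the base axis. Payload 7 kg.
Tool frame: the origin (TCP) lies at the centre of the arm's flange, where the gripper is bolted on; the fingertips stand 178 mm ahead of it and the grasp point (between the pads) lies 159 mm ahead of it (r.tips_ahead is the z of the fingertips in the tool frame, in m); z points along the fingers, y is the line along which they close (so a half turn about z gives the same grasp; the last joint's range is limited). The gripper opens to 88 mm and grips with 3 to 60 N. Pads are 19 mm wide; open, the fingers measure 130 mm over their backs; the gripper's body (78 mm by 193 mm) begins 47 mm behind the grasp point.
Start: joints at [-47.263, 20.546, 0.682, 0, -70.136, -16.507], TCP at [0.298, -0.605, 0.405] pointing down, gripper open.
Joint ranges: [-176.03, 176.03], [-82.01, 121.73], [-58.28, 71.71], [-173.87, 95.51], [-174.79, -0.11], [-173.66, 173.66]. Speed limits (degrees/s): [136.94, 136.94, 172.46, 180, 180, 180].

INTERFACE

Orientations are given as [roll, pitch, yaw] about the fixed x, y, z axes, in that order (R = Rz(yaw) Ry(pitch) Rx(roll)).
In Python, from plant import r gives the robot as it stands. The module is installed in compiled form; this text tells all that it offers.
- The arm moves only by the shell command python3 -m pendant 'ROWS' [FORCE]. ROWS is JSON, a list that holds one entry, the list of rows, each a list of 7 numbers: the shift along the tool's x, y, z in m, then the turn, a rotation vector about the tool's x, y, z in degrees, then the gripper command: -1 is shut, 1 is fully open, values between are in proportion. A call has 1 to 5 rows; each row is the pose to reach, as a shift and turn from the pose commanded when the call began, along the tool's axes at that moment; what a row does not reach only later rows make up. A row lasts 1/10 s, in which the tool goes at most 50 mm and 8.59 degrees, less where a joint would pass 70% of its speed; a pose out of reach is approached as far as the arm can. A call with a gripper value outside its range is refused whole. The fingers move at their own pace and stop on an object; FORCE is the grip in N (left out, the last holds). Time passes only in rows, so rows that repeat a pose let the fingers close. It gives the time, the measured TCP pose, the force, the opening and the grip force at its end, in the units of the state.
- r.get_state(): the state, without advancing time (a new reading comes with each control period).
- r.capture(name): name is "scene" or "top" or "wrist"; returns the picture (420x560x3 uint8, red, green, blue); there is no depth.
- r.camera_params(name): a dict with "fx", "fy", "cx", "cy" (pixels), "dist_coeffs" ([k1, k2, p1, p2, k3] as OpenCV has them; the pictures are not rectified), "R" (3x3) and "t" (3): a world point X has camera coordinates R X + t. Camera axes: x right, y down, z forward; pixel columns grow to the right and rows downward; lengths in m; the calibration is good to about 2 mm. A picture is of the moment at which its call begins: read the wrist's pose just before it. camera_params takes no time and is no camera call; for the wrist camera it gives the pose at the moment of the call.
- r.close_job(): hands the job in; it is judged then, once.
The state is a dict: "time_s": time; "joints": joint angles; "qd": joint speeds; "joint_torque": joint torques, N m; "tcp_pos": TCP position; "eef_rot": TCP orientation; "contact_force": force on the tool from outside, world axes, zero at the start; "moment": the same for the moment, N m; "gripper_width": finger opening in m; "gripper_force": force on a finger pad.
Only numpy, scipy, OpenCV 4.12 (cv2) and the standard library are available. Lean on these libraries where they do the work, as an engineer would, in place of code of your own. Each camera call takes 0.05 s, during which the arm holds its last target. There are 200 camera calls.

TASK

Before the chromatograph is started, try the three shut-off valves of the gas manifold: swing each lever from closed towards open and feel whether it moves freely all the way. Leave every valve that does fully open, lever in line with its outlet tube; if a lever binds part-way, do not force it but swing it back to fully closed, square across its tube. Ease off when a lever comes up against anything hard, a stop included, and leave the other things on the bench where they are.

Things in the scene. Friction and masses are not known exactly. Their poses are not given: they have to be found in the camera images.
- valve_a_stem (a joint): Turn of valve a (its stem, and the lever with it), rad: 0 = fully closed, lever square across the outlet tube, pointing to +y of valve_a; grows counter-clockwise seen from above to 1.571 = fully open, lever in line over the outlet tube, against its stop. Starts at 0 to 0.12. A sound valve turns with an even drag of 1 to 5 N at the grip all the way and stays where left; one that binds goes hard well short of open.
- valve_a_lever (a joint): Sideways bend of the lever of valve a against its stem, rad: 0 unloaded, positive when pushed towards open, 0.0055 for each N at the grip. At a stop (either end) or where the valve binds, the stem stands and only this grows, about 2.8 N per mm at the grip. Feel it up to 8 to 12 N there, then ease off; 20 N is forcing.
- valve_a: Steel quarter-turn ball valve a; origin on its vertical pivot axis, at bench level. x points to the header, -x along the outlet tube (which bends down at 94 mm), +y along the closed lever. Valve body 27 mm thick; the hub nut on the axis reaches 90 mm up. The three valves look alike and stand 125 mm apart along the header, in any order; any may bind.
- valve_a_grip (a point): Centre of the grey sleeve on the lever of valve a, 66 mm from the pivot axis, 108 mm above the bench: a level bar 13 mm wide, 12 high, 56 long, free all round; y points outwards along it. The lever ends 94 mm from the axis. The header (top 68 mm above the bench) and the outlet tube (top 53 mm) lie below it.
- valve_b_stem (a joint): Turn of valve b (its stem, and the lever with it), rad: 0 = fully closed, lever square across the outlet tube, pointing to +y of valve_b; grows counter-clockwise seen from above to 1.571 = fully open, lever in line over the outlet tube, against its stop. Starts at 0 to 0.12. A sound valve turns with an even drag of 1 to 5 N at the grip all the way and stays where left; one that binds goes hard well short of open.
- valve_b_lever (a joint): Sideways bend of the lever of valve b against its stem, rad: 0 unloaded, positive when pushed towards open, 0.0055 for each N at the grip. At a stop (either end) or where the valve binds, the stem stands and only this grows, about 2.8 N per mm at the grip. Feel it up to 8 to 12 N there, then ease off; 20 N is forcing.
- valve_b: Steel quarter-turn ball valve b; origin on its vertical pivot axis, at bench level. x points to the header, -x along the outlet tube (which bends down at 94 mm), +y along the closed lever. Valve body 27 mm thick; the hub nut on the axis reaches 90 mm up. The three valves look alike and stand 125 mm apart along the header, in any order; any may bind.
- valve_b_grip (a point): Centre of the grey sleeve on the lever of valve b, 66 mm from the pivot axis, 108 mm above the bench: a level bar 13 mm wide, 12 high, 56 long, free all round; y points outwards along it. The lever ends 94 mm from the axis. The header (top 68 mm above the bench) and the outlet tube (top 53 mm) lie below it.
- valve_c_stem (a joint): Turn of valve c (its stem, and the lever with it), rad: 0 = fully closed, lever square across the outlet tube, pointing to +y of valve_c; grows counter-clockwise seen from above to 1.571 = fully open, lever in line over the outlet tube, against its stop. Starts at 0 to 0.12. A sound valve turns with an even drag of 1 to 5 N at the grip all the way and stays where left; one that binds goes hard well short of open.
- valve_c_lever (a joint): Sideways bend of the lever of valve c against its stem, rad: 0 unloaded, positive when pushed towards open, 0.0055 for each N at the grip. At a stop (either end) or where the valve binds, the stem stands and only this grows, about 2.8 N per mm at the grip. Feel it up to 8 to 12 N there, then ease off; 20 N is forcing.
- valve_c: Steel quarter-turn ball valve c; origin on its vertical pivot axis, at bench level. x points to the header, -x along the outlet tube (which bends down at 94 mm), +y along the closed lever. Valve body 27 mm thick; the hub nut on the axis reaches 90 mm up. The three valves look alike and stand 125 mm apart along the header, in any order; any may bind.
- valve_c_grip (a point): Centre of the grey sleeve on the lever of valve c, 66 mm from the pivot axis, 108 mm above the bench: a level bar 13 mm wide, 12 high, 56 long, free all round; y points outwards along it. The lever ends 94 mm from the axis. The header (top 68 mm above the bench) and the outlet tube (top 53 mm) lie below it.
- manifold: Benchtop gas manifold, fixed: an aluminium header block 380 x 36 x 36 mm (top 68 mm up) on a steel foot, its long side along y, header centre line 55 mm to +x of the origin; origin on the bench in the middle of the row of valve stems. A round pressure gauge stands on its -y end, 165 mm from the origin, up to 127 mm high.
- union: Brass tube fitting, 22 mm across, 34 mm high, standing near the outlet tubes; leave alone. Origin at its underside.
- vial: Amber glass vial with a white cap, 23 mm across, 45 mm high, near the outlet tubes; leave alone. Origin at its underside.
- jar: Small jar, 48 mm across, 42 mm high, near the outlet tubes; leave alone. Origin at its underside.
- spanner: Steel spanner, 170 mm long, lying on the bench; leave alone.
- ferrules: Grey divided tray, 75 x 105 x 24 mm, on the bench; leave alone. Origin at its underside.
- water: Water bottle, 64 mm across, 215 mm high, standing at the left; leave alone. Origin at its underside.
- screwdriver: Screwdriver, 180 mm long, lying on the bench; leave alone.
Not all that is in view belongs to the job. Leave any red look-alike of the valve_c alone.

How it is judged (in metres and radians):
On the way:
1. a lever that binds has been swung up to where it goes hard: it is pressed with over 6.5 N part-way along its arc (((value of joint valve_a_stem between 0.3 and 1.3 rad and value of joint valve_a_lever above 0.036 rad) or (value of joint valve_b_stem between 0.3 and 1.3 rad and value of joint valve_b_lever above 0.036 rad) or (value of joint valve_c_stem between 0.3 and 1.3 rad and value of joint valve_c_lever above 0.036 rad))), for 0.05 s.
At the end, for the whole second after the job is handed in: The two levers that swing freely are fully open (1.45 rad or more of 1.571), the one that binds is back at fully closed (within 0.12 rad), all three at rest (((value of joint valve_a_stem between -0.12 and 0.12 rad and value of joint each of valve_b_stem, valve_c_stem above 1.45 rad) or (value of joint valve_b_stem between -0.12 and 0.12 rad and value of joint each of valve_a_stem, valve_c_stem above 1.45 rad) or (value of joint valve_c_stem between -0.12 and 0.12 rad and value of joint each of valve_a_stem, valve_b_stem above 1.45 rad)) and velocity of joint valve_a_stem between -0.05 and 0.05 rad/s and velocity of joint valve_b_stem between -0.05 and 0.05 rad/s and velocity of joint valve_c_stem between -0.05 and 0.05 rad/s); the robot touches nothing.
It fails at once if a lever is forced: pressed with over 20 N, at its grip, against a stop or where it binds (value of joint any of valve_a_lever, valve_b_lever, valve_c_lever above 0.11 rad or value of joint any of valve_a_lever, valve_b_lever, valve_c_lever below -0.11 rad).
It fails at once if another thing on the bench is shifted by more than 20 mm (distance of any of union, vial, jar, spanner, ferrules, water, screwdriver from where it was at the start of the episode above 0.02 m).
It also fails if it takes over 72 s, if anything falls off the work surface, if the arm or the gripper's body presses on something with over 40 N, if the wrist force passes 120 N, or if a joint passes its speed limit or range.

## Working session

There is one attempt and no reset: what is moved stays moved. The work goes in short steps, Python scripts to look and compute and a shell command to move; the robot and the scene stay as the last step left them, time stands still between calls to the robot, and variables do not carry over. Pictures are saved under pics/ and viewed, at most 10 in all, crops included, and the job is handed in when it is done.

```bash
mkdir -p pics; python3 - <<'E'
from plant import r
import cv2
for n in("scene","top"):
    cv2.imwrite(f"pics/{n}0.png",cv2.resize(r.capture(n)[:,:,::-1],(800,600),interpolation=cv2.INTER_CUBIC))
    p=r.camera_params(n);print(n,p)
print(r.get_state())
E
```

```text
scene {'fx': 398.1320678469318, 'fy': 398.1320678469318, 'cx': 279.33276766585004, 'cy': 211.73147686242493, 'dist_coeffs': array([-0.00974207,  0.        ,  0.        ,  0.        ,  0.        ]), 'R': array([[-0.51270227,  0.85842007, -0.01585433],
       [ 0.73455737,  0.42901423, -0.52571119],
       [-0.44447931, -0.28117924, -0.85051536]]), 't': array([ 0.27597607, -0.34358314,  1.27269044])}
top {'fx': 486.18534490774056, 'fy': 486.18534490774056, 'cx': 285.5733769938249, 'cy': 210.71477079433032, 'dist_coeffs': array([-0.14879625,  0.        ,  0.        ,  0.        ,  0.        ]), 'R': array([[-0.02465948, -0.99964256,  0.01032733],
       [-0.99740255,  0.02390226, -0.06794726],
       [ 0.06767613, -0.01197605, -0.99763546]]), 't': array([0.01120108, 0.53797543, 1.38963044])}
{'time_s': 0.1, 'joints': array([-4.72646932e+01,  2.05867866e+01,  6.39209182e-01, -1.54422373e-02,
       -7.01363269e+01, -1.65085929e+01]), 'qd': array([-0.0132244 , -0.07736672,  0.13880664,  0.16114114,  0.04990845,
       -0.12396209]), 'joint_torque': array([ 3.07735654e-04, -5.84165096e+01,  2.93753654e+01,  7.01556087e+00,
        1.01824582e-02, -5.66082656e-05]), 'tcp_pos': array([ 0.29823254, -0.60535304,  0.40383096]), 'eef_rot': array([ 1.79915429e+02, -9.92495246e-03, -1.53778536e+02]), 'contact_force': array([ 0.28348522, -0.67891068, -0.06288622]), 'moment': array([-0.01807509,  0.0184204 ,  0.00370349]), 'gripper_force': 0.0, 'gripper_width': 0.08772683859290861}
```

View pics/scene0.png

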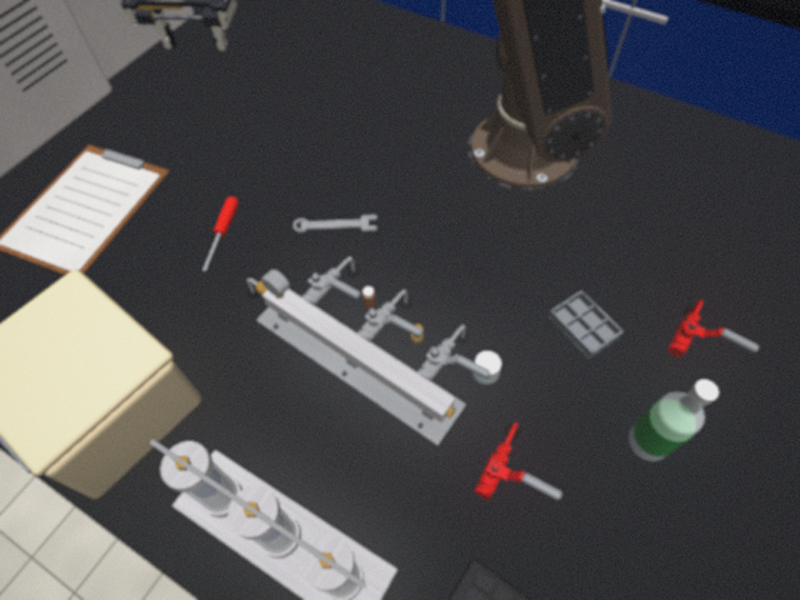

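View pics/top0.png

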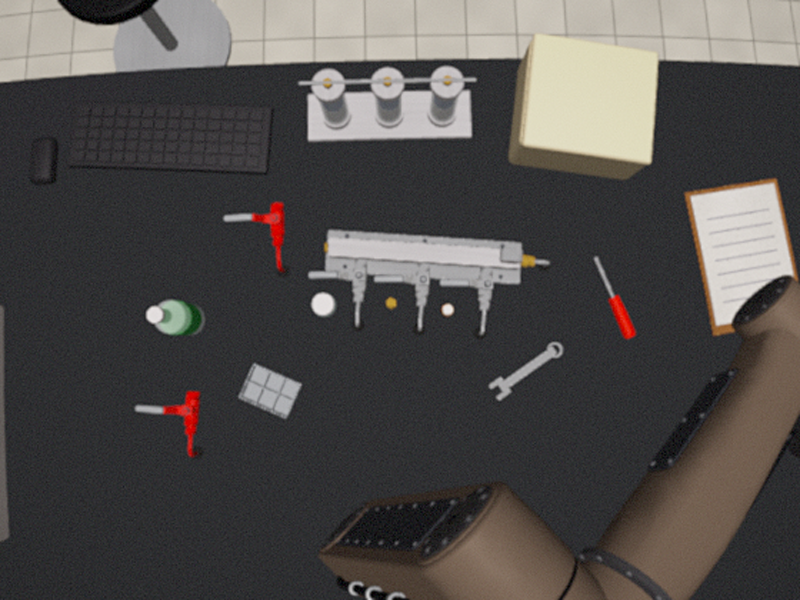

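The scene shows three grey valves on the manifold, with their levers pointing left in the top view. In the top picture the hubs are near (360,275), (424,279) and (488,283). The jar, union and vial sit in front of them, and the red ones are look-alikes. I'll enlarge a crop for exact readings.

```bash
python3 - <<'E'
from plant import r
import cv2
im=r.capture("top")[:,:,::-1]
c=im[155:245,210:390]
cv2.imwrite("pics/top1.png",cv2.resize(c,None,fx=4.4,fy=4.4,interpolation=cv2.INTER_CUBIC))
E
```

```text
(no output)
```

View pics/top1.png

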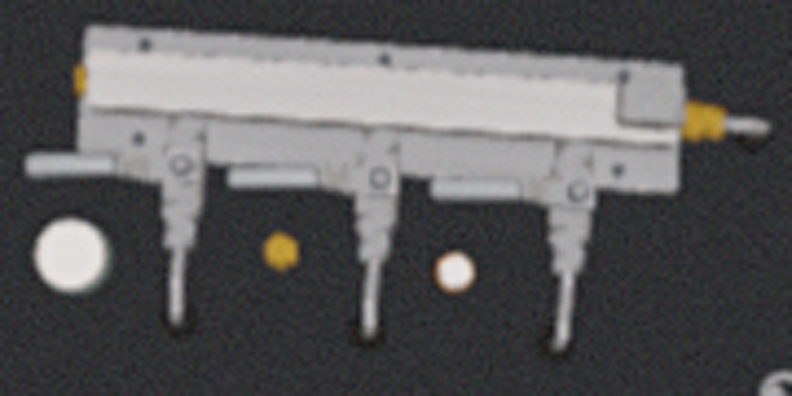

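The crop shows hub nuts at (180,165), (380,178) and (577,191). Sleeves run from (27,164) to (113,166), (229,177) to (318,179) and (432,188) to (522,190). The jar is at (71,255), the union at (281,250) and the vial at (455,271).

```bash
cat > h.py <<'E'
from plant import r
import cv2, numpy as np
def ray(n,u,v,z,p=None):
    p=p or r.camera_params(n);K=np.array([[p['fx'],0,p['cx']],[0,p['fy'],p['cy']],[0,0,1]])
    q=cv2.undistortPoints(np.array([[[u,v]]],float),K,p['dist_coeffs'])[0,0]
    R=np.array(p['R']);d=R.T@np.array([*q,1]);c=-R.T@np.array(p['t'])
    return c+d*(z-c[2])/d[2]
E
python3 - <<'E'
from h import *
f=lambda x,y,z:ray("top",210+(x+.5)/4.4-.5,155+(y+.5)/4.4-.5,z)
np.set_printoptions(precision=4,suppress=True)
H=[f(180,165,.09),f(380,178,.09),f(577,191,.09)];
d=H[0]-H[2];print("yaw",np.degrees(np.arctan2(-d[0],d[1])),np.linalg.norm(d))
for h,s in zip(H,[(70,165),(273.5,178),(477,189)]):
    g=f(*s,.114);e=g-h;print(h,g,np.linalg.norm(e[:2]),np.degrees(np.arctan2(-e[0],e[1])))
for n,s,z in [("jar",(71,255),.042),("union",(281,250),.034),("vial",(455,271),.045),("header L",(88,80),.068)]:print(n,f(*s,z))
for s in [(177,322),(370,337),(559,347)]:print("tube end",f(*s,.045))
p=r.camera_params("wrist");print(p)
E
```

```text
yaw -5.106392378145026 0.24949241728066007
[0.5869 0.0943 0.09  ] [0.586  0.1606 0.114 ] 0.06637143391670271 0.7947652047655634
[ 0.5757 -0.0307  0.09  ] [0.5749 0.0355 0.114 ] 0.06628083877650819 0.7302237404392824
[ 0.5647 -0.1542  0.09  ] [ 0.5652 -0.0894  0.114 ] 0.0647852624111677 -0.4073288081350305
jar [0.5353 0.1689 0.042 ]
union [0.5358 0.033  0.034 ]
vial [ 0.5188 -0.0792  0.045 ]
header L [0.6454 0.1535 0.068 ]
tube end [0.4902 0.1009 0.045 ]
tube end [ 0.4775 -0.0232  0.045 ]
tube end [ 0.468 -0.145  0.045]
{'fx': 316.383780624156, 'fy': 316.383780624156, 'cx': 280.14081787168516, 'cy': 211.67665484483857, 'dist_coeffs': array([-0.0119,  0.    ,  0.    ,  0.    ,  0.    ]), 'R': array([[-0.4414,  0.8973,  0.0017],
       [ 0.8533,  0.4191,  0.3101],
       [ 0.2776,  0.1383, -0.9507]]), 't': array([ 0.674 , -0.0389,  0.392 ])}
```

```bash
cat > h2.py <<'E'
# delta to target tcp x y z yaw, in tool axes ; usage h2.py x y z yaw
import sys,numpy as np
from plant import r
from scipy.spatial.transform import Rotation as R
s=r.get_state();x,y,z,w=map(float,sys.argv[1:])
A=R.from_euler('xyz',s['eef_rot'],degrees=True);B=R.from_euler('xyz',[180,0,w],degrees=True)
print("t",s['time_s'],s['tcp_pos'],s['eef_rot'],"shift",np.round(A.inv().apply(np.array([x,y,z])-s['tcp_pos']),4),"turn",np.round((A.inv()*B).as_rotvec(degrees=True),2))
E
cat > chk.py <<'E'
# effective grip force on lever (+ = lever pushes back against opening); exit 1 if |.|>limit
import sys,numpy as np
from plant import r
s=r.get_state();w=np.radians(s['eef_rot'][2]);p=-.066*np.array([np.cos(w),np.sin(w)])
F=s['contact_force'];T=s['moment'][2]+p[0]*F[1]-p[1]*F[0]
f=-T/.066;ft=-(F[0]*np.sin(w)-F[1]*np.cos(w))
print("t%.1f yaw%.1f pos%s eff%.1f ftan%.1f Mz%.2f Fz%.1f w%.4f"%(s['time_s'],s['eef_rot'][2],np.round(s['tcp_pos'],4),f,ft,s['moment'][2],F[2],s['gripper_width']))
sys.exit(max(abs(f),abs(ft))>float(sys.argv[1]))
E
python3 -m pendant '[[[-0.468,0.345,0,0,0,-63.8,1],[-0.468,0.345,0,0,0,-63.8,1],[-0.468,0.345,0,0,0,-63.8,1],[-0.468,0.345,0,0,0,-63.8,1],[-0.468,0.345,0,0,0,-63.8,1]]]'; python3 h2.py 0.565 -0.089 0.268 -90
```

```text
time_s: 0.65
tcp_pos: [0.4137, -0.3817, 0.4045]
eef_rot: [180.0, 0.0, -110.5]
contact_force: [0.9, -0.4, 0.3]
gripper_width: 0.0879
gripper_force: 0.0
t 0.65 [ 0.41366252 -0.38166485  0.40454525] [ 1.79995711e+02  5.65099137e-03 -1.10463767e+02] shift [-0.3271 -0.0395  0.1366] turn [ 0.000e+00  1.000e-02 -2.046e+01]
```

```bash
python3 -m pendant '[[[-0.327,-0.04,0,0,0,-20.5,0.2],[-0.327,-0.04,0,0,0,-20.5,0.2],[-0.327,-0.04,0,0,0,-20.5,0.2],[-0.327,-0.04,0,0,0,-20.5,0.2],[-0.327,-0.04,0,0,0,-20.5,0.2]]]'; python3 -m pendant '[[[0,0,0,0,0,0,0.2],[0,0,0,0,0,0,0.2]]]'; python3 h2.py 0.565 -0.089 0.268 -90
```

```text
time_s: 1.15
tcp_pos: [0.5302, -0.1602, 0.4048]
eef_rot: [-180.0, 0.0, -90.3]
contact_force: [0.6, -0.2, 0.9]
gripper_width: 0.0548
gripper_force: 0.0
time_s: 1.35
tcp_pos: [0.5301, -0.161, 0.4043]
eef_rot: [180.0, 0.0, -90.1]
contact_force: [0.2, -0.2, 0.8]
gripper_width: 0.053
gripper_force: 0.0
t 1.35 [ 0.53013929 -0.16100802  0.40432717] [ 1.79957679e+02  3.36478700e-03 -9.01435579e+01] shift [-0.0721 -0.0348  0.1363] turn [ 0.04  0.   -0.14]
```

Small lag. Moving over the first lever, then down.

```bash
python3 -m pendant '[[[-0.036,-0.0174,0.04,0,0,0,0.2],[-0.072,-0.0348,0.06,0,0,0,0.2],[-0.072,-0.0348,0.06,0,0,0,0.2]]]'; python3 h2.py 0.565 -0.089 0.268 -90; python3 - <<'E'
from h import *
cv2.imwrite("pics/w1.png",r.capture("wrist")[:,:,::-1])
E
```

```text
time_s: 1.65
tcp_pos: [0.5649, -0.0889, 0.341]
eef_rot: [179.7, 0.0, -90.3]
contact_force: [-0.4, -0.0, -0.0]
gripper_width: 0.0524
gripper_force: 0.0
t 1.65 [ 0.56494842 -0.08891433  0.3409509 ] [ 1.79703394e+02  2.14447615e-03 -9.02819255e+01] shift [ 0.0001 -0.0004  0.0729] turn [ 0.3   0.   -0.28]
```

View pics/w1.png

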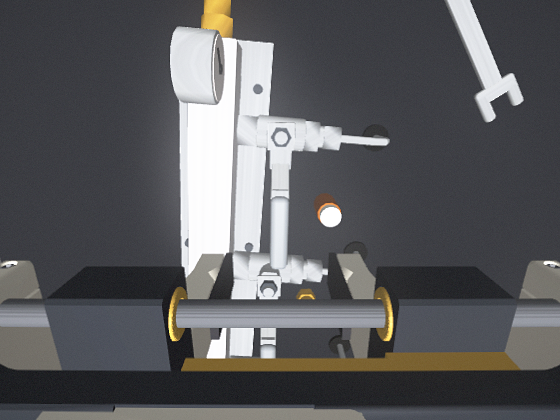

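The wrist view shows the lever's sleeve centred between the fingers at column 279, rows 198 to 268, with the hub at (281,137). I'll go down and grip lightly.

```bash
python3 - <<'E'
from h import *
print(ray("wrist",281,137,.09),ray("wrist",279,233,.114))
E
python3 -m pendant '[[[0,0,0.035,0,0,0,0.2],[0,0,0.07,0,0,0,0.2],[0,0,0.073,0,0,0,0.2],[0,0,0.073,0,0,0,0.2]]]' && python3 chk.py 6 && python3 -m pendant '[[[0,0,0,0,0,0,-0.5],[0,0,0,0,0,0,-0.8],[0,0,0,0,0,0,-1],[0,0,0,0,0,0,-1],[0,0,0,0,0,0,-1]]]' 20; python3 chk.py 6
```

```text
[ 0.56238666 -0.15519594  0.09      ] [ 0.56424991 -0.0908066   0.114     ]
time_s: 2.1
tcp_pos: [0.5647, -0.0917, 0.272]
eef_rot: [179.9, -0.0, -90.4]
contact_force: [0.4, -0.7, 1.5]
gripper_width: 0.0527
gripper_force: 0.0
t2.1 yaw-90.4 pos[ 0.5647 -0.0917  0.272 ] eff0.8 ftan0.4 Mz-0.02 Fz1.5 w0.0527
t2.1 yaw-90.4 pos[ 0.5647 -0.0917  0.272 ] eff0.8 ftan0.4 Mz-0.02 Fz1.5 w0.0527False
False
```

```bash
sed -i 's/sys.exit(\(.*\))$/sys.exit(int(\1))/' chk.py
python3 -m pendant '[[[0,0,0.003,0,0,0,0.2],[0,0,0.003,0,0,0,0.2]]]' && python3 chk.py 6 && python3 -m pendant '[[[0,0,0.0,0,0,0,-0.5],[0,0,0.0,0,0,0,-0.8],[0,0,0,0,0,0,-1],[0,0,0,0,0,0,-1],[0,0,0,0,0,0,-1]]]' 20; python3 chk.py 6
```

```text
time_s: 2.3
tcp_pos: [0.5654, -0.0908, 0.2702]
eef_rot: [-179.9, 0.0, -90.3]
contact_force: [0.2, 0.4, -0.7]
gripper_width: 0.0528
gripper_force: 0.0
t2.3 yaw-90.3 pos[ 0.5654 -0.0908  0.2702] eff-0.2 ftan0.2 Mz0.03 Fz-0.7 w0.0528
time_s: 2.8
tcp_pos: [0.5649, -0.0904, 0.2687]
eef_rot: [180.0, 0.0, -90.3]
contact_force: [-0.1, 0.3, -0.6]
gripper_width: 0.0182
gripper_force: 0.0
t2.8 yaw-90.3 pos[ 0.5649 -0.0904  0.2687] eff-0.3 ftan-0.1 Mz0.01 Fz-0.6 w0.0182
```

```bash
python3 -m pendant '[[[0,0,0,0,0,0,-1],[0,0,0,0,0,0,-1]]]' >/dev/null; python3 chk.py 6 && 
python3 -m pendant '[[[0,0.0017,0,0,0,-1.5,-1],[0.0001,0.0034,0,0,0,-3,-1],[0.0001,0.0034,0,0,0,-3,-1]]]' >/dev/null&& python3 chk.py 7.5 && 
python3 -m pendant '[[[0,0.0017,0,0,0,-1.5,-1],[0.0001,0.0034,0,0,0,-3,-1],[0.0001,0.0034,0,0,0,-3,-1]]]' >/dev/null&& python3 chk.py 7.5 && 
python3 -m pendant '[[[0,0.0017,0,0,0,-1.5,-1],[0.0001,0.0034,0,0,0,-3,-1],[0.0001,0.0034,0,0,0,-3,-1]]]' && python3 chk.py 7.5
```

```text
t3.0 yaw-90.3 pos[ 0.5647 -0.0904  0.2686] eff0.3 ftan-2.1 Mz-0.16 Fz2.1 w0.0129
t3.3 yaw-87.2 pos[ 0.5612 -0.0905  0.2687] eff1.8 ftan-0.5 Mz-0.15 Fz0.8 w0.0128
t3.6 yaw-84.2 pos[ 0.5579 -0.0908  0.2687] eff2.0 ftan-1.0 Mz-0.20 Fz1.5 w0.0130
time_s: 3.9
tcp_pos: [0.5546, -0.0912, 0.2687]
eef_rot: [-180.0, 0.0, -81.2]
contact_force: [-1.4, 3.6, 2.4]
gripper_width: 0.0127
gripper_force: 19.9
t3.9 yaw-81.2 pos[ 0.5546 -0.0912  0.2687] eff1.1 ftan-0.8 Mz-0.13 Fz2.4 w0.0127
```

```bash

python3 -m pendant '[[[0,0.0017,0,0,0,-1.5,-1],[0.0001,0.0034,0,0,0,-3,-1],[0.0001,0.0034,0,0,0,-3,-1]]]' >/dev/null&& python3 chk.py 7.5 && 
python3 -m pendant '[[[0,0.0017,0,0,0,-1.5,-1],[0.0001,0.0034,0,0,0,-3,-1],[0.0001,0.0034,0,0,0,-3,-1]]]' >/dev/null&& python3 chk.py 7.5 && 
python3 -m pendant '[[[0,0.0017,0,0,0,-1.5,-1],[0.0001,0.0034,0,0,0,-3,-1],[0.0001,0.0034,0,0,0,-3,-1]]]' >/dev/null&& python3 chk.py 7.5 && 
python3 -m pendant '[[[0,0.0017,0,0,0,-1.5,-1],[0.0001,0.0034,0,0,0,-3,-1],[0.0001,0.0034,0,0,0,-3,-1]]]' >/dev/null&& python3 chk.py 7.5 && 
python3 -m pendant '[[[0,0.0017,0,0,0,-1.5,-1],[0.0001,0.0034,0,0,0,-3,-1],[0.0001,0.0034,0,0,0,-3,-1]]]' >/dev/null&& python3 chk.py 7.5 && 
python3 -m pendant '[[[0,0.0017,0,0,0,-1.5,-1],[0.0001,0.0034,0,0,0,-3,-1],[0.0001,0.0034,0,0,0,-3,-1]]]' >/dev/null&& python3 chk.py 7.5 && 
python3 -m pendant '[[[0,0.0017,0,0,0,-1.5,-1],[0.0001,0.0034,0,0,0,-3,-1],[0.0001,0.0034,0,0,0,-3,-1]]]' >/dev/null&& python3 chk.py 7.5 && 
python3 -m pendant '[[[0,0.0017,0,0,0,-1.5,-1],[0.0001,0.0034,0,0,0,-3,-1],[0.0001,0.0034,0,0,0,-3,-1]]]' && python3 chk.py 7.5
```

```text
t4.2 yaw-78.2 pos[ 0.5512 -0.0918  0.2687] eff1.8 ftan-0.8 Mz-0.17 Fz2.6 w0.0127
t4.5 yaw-75.2 pos[ 0.5479 -0.0926  0.2688] eff2.0 ftan-0.7 Mz-0.18 Fz4.7 w0.0131
t4.8 yaw-72.2 pos[ 0.5446 -0.0935  0.2688] eff2.6 ftan-0.4 Mz-0.20 Fz4.4 w0.0130
t5.1 yaw-69.2 pos[ 0.5414 -0.0946  0.2688] eff1.9 ftan-0.2 Mz-0.14 Fz5.0 w0.0127
t5.4 yaw-66.2 pos[ 0.5383 -0.0959  0.2688] eff1.1 ftan-0.2 Mz-0.09 Fz4.8 w0.0129
t5.7 yaw-63.2 pos[ 0.5352 -0.0974  0.2688] eff2.4 ftan0.6 Mz-0.12 Fz4.8 w0.0134
t6.0 yaw-60.2 pos[ 0.5322 -0.099   0.2688] eff1.3 ftan0.4 Mz-0.06 Fz4.4 w0.0132
time_s: 6.3
tcp_pos: [0.5292, -0.1007, 0.2688]
eef_rot: [-180.0, 0.0, -57.2]
contact_force: [-3.1, 6.3, 6.0]
gripper_width: 0.013
gripper_force: 19.9
t6.3 yaw-57.2 pos[ 0.5292 -0.1007  0.2688] eff2.0 ftan0.8 Mz-0.08 Fz6.0 w0.0130
```

```bash

python3 -m pendant '[[[-0.0005,0.0017,0,0,0,-1.5,-1],[-0.0005,0.0034,0,0,0,-3,-1],[-0.0005,0.0034,0,0,0,-3,-1]]]' >/dev/null&& python3 chk.py 7.5 && 
python3 -m pendant '[[[0,0.0017,0,0,0,-1.5,-1],[0.0001,0.0034,0,0,0,-3,-1],[0.0001,0.0034,0,0,0,-3,-1]]]' >/dev/null&& python3 chk.py 7.5 && 
python3 -m pendant '[[[0,0.0017,0,0,0,-1.5,-1],[0.0001,0.0034,0,0,0,-3,-1],[0.0001,0.0034,0,0,0,-3,-1]]]' >/dev/null&& python3 chk.py 7.5 && 
python3 -m pendant '[[[0,0.0017,0,0,0,-1.5,-1],[0.0001,0.0034,0,0,0,-3,-1],[0.0001,0.0034,0,0,0,-3,-1]]]' >/dev/null&& python3 chk.py 7.5 && 
python3 -m pendant '[[[0,0.0017,0,0,0,-1.5,-1],[0.0001,0.0034,0,0,0,-3,-1],[0.0001,0.0034,0,0,0,-3,-1]]]' >/dev/null&& python3 chk.py 7.5 && 
python3 -m pendant '[[[0,0.0017,0,0,0,-1.5,-1],[0.0001,0.0034,0,0,0,-3,-1],[0.0001,0.0034,0,0,0,-3,-1]]]' >/dev/null&& python3 chk.py 7.5 && 
python3 -m pendant '[[[0,0.0017,0,0,0,-1.5,-1],[0.0001,0.0034,0,0,0,-3,-1],[0.0001,0.0034,0,0,0,-3,-1]]]' >/dev/null&& python3 chk.py 7.5 && 
python3 -m pendant '[[[0,0.0017,0,0,0,-1.5,-1],[0.0001,0.0034,0,0,0,-3,-1],[0.0001,0.0034,0,0,0,-3,-1]]]' >/dev/null&& python3 chk.py 7.5 && 
python3 -m pendant '[[[0,0.0017,0,0,0,-1.5,-1],[0.0001,0.0034,0,0,0,-3,-1],[0.0001,0.0034,0,0,0,-3,-1]]]' >/dev/null&& python3 chk.py 7.5 && 
python3 -m pendant '[[[0,0.0017,0,0,0,-1.5,-1],[0.0001,0.0034,0,0,0,-3,-1],[0.0001,0.0034,0,0,0,-3,-1]]]' && python3 chk.py 7.5
```

```text
t6.6 yaw-54.2 pos[ 0.5263 -0.1024  0.2687] eff1.3 ftan1.0 Mz-0.01 Fz3.7 w0.0128
t6.9 yaw-51.2 pos[ 0.5235 -0.1045  0.2687] eff1.7 ftan1.6 Mz-0.01 Fz5.2 w0.0128
t7.2 yaw-48.3 pos[ 0.521  -0.1066  0.2687] eff2.3 ftan2.4 Mz0.00 Fz4.9 w0.0129
t7.5 yaw-45.3 pos[ 0.5185 -0.1089  0.2687] eff0.6 ftan1.5 Mz0.06 Fz4.0 w0.0127
t7.8 yaw-42.3 pos[ 0.5162 -0.1114  0.2687] eff1.7 ftan2.6 Mz0.06 Fz5.3 w0.0130
t8.1 yaw-39.3 pos[ 0.514  -0.114   0.2687] eff2.1 ftan2.9 Mz0.05 Fz5.6 w0.0128
t8.4 yaw-36.3 pos[ 0.5119 -0.1166  0.2687] eff1.1 ftan3.1 Mz0.13 Fz5.3 w0.0125
t8.7 yaw-33.3 pos[ 0.5099 -0.1194  0.2687] eff1.7 ftan3.3 Mz0.10 Fz5.0 w0.0126
t9.0 yaw-30.3 pos[ 0.5082 -0.1223  0.2687] eff1.6 ftan4.2 Mz0.17 Fz5.5 w0.0126
time_s: 9.3
tcp_pos: [0.5065, -0.1254, 0.2687]
eef_rot: [180.0, 0.0, -27.3]
contact_force: [-3.0, 5.7, 5.2]
gripper_width: 0.0128
gripper_force: 20.0
t9.3 yaw-27.3 pos[ 0.5065 -0.1254  0.2687] eff1.1 ftan3.7 Mz0.17 Fz5.2 w0.0128
```

```bash
sed -i 's/max(abs(f),abs(ft))/max(abs(f),abs(ft)-3)/' chk.py
python3 -m pendant '[[[0,0.0017,0,0,0,-1.5,-1],[0.0001,0.0034,0,0,0,-3,-1],[0.0001,0.0034,0,0,0,-3,-1]]]' >/dev/null&& python3 chk.py 7 && 
python3 -m pendant '[[[0,0.0017,0,0,0,-1.5,-1],[0.0001,0.0034,0,0,0,-3,-1],[0.0001,0.0034,0,0,0,-3,-1]]]' >/dev/null&& python3 chk.py 7 && 
python3 -m pendant '[[[0,0.0017,0,0,0,-1.5,-1],[0.0001,0.0034,0,0,0,-3,-1],[0.0001,0.0034,0,0,0,-3,-1]]]' >/dev/null&& python3 chk.py 7 && 
python3 -m pendant '[[[0,0.0017,0,0,0,-1.5,-1],[0.0001,0.0034,0,0,0,-3,-1],[0.0001,0.0034,0,0,0,-3,-1]]]' >/dev/null&& python3 chk.py 7 && 
python3 -m pendant '[[[0,0.0017,0,0,0,-1.5,-1],[0.0001,0.0034,0,0,0,-3,-1],[0.0001,0.0034,0,0,0,-3,-1]]]' >/dev/null&& python3 chk.py 7 && 
python3 -m pendant '[[[0,0.0017,0,0,0,-1.5,-1],[0.0001,0.0034,0,0,0,-3,-1],[0.0001,0.0034,0,0,0,-3,-1]]]' >/dev/null&& python3 chk.py 7 && 
python3 -m pendant '[[[0,0.0017,0,0,0,-1.5,-1],[0.0001,0.0034,0,0,0,-3,-1],[0.0001,0.0034,0,0,0,-3,-1]]]' >/dev/null&& python3 chk.py 7 && 
python3 -m pendant '[[[0,0.0017,0,0,0,-1.5,-1],[0.0001,0.0034,0,0,0,-3,-1],[0.0001,0.0034,0,0,0,-3,-1]]]' >/dev/null&& python3 chk.py 7 &&
python3 -m pendant '[[[0,0.0017,0,0,0,-1.5,-1],[0.0001,0.0034,0,0,0,-3,-1],[0.0001,0.0034,0,0,0,-3,-1]]]' >/dev/null&& python3 chk.py 7
```

```text
t9.6 yaw-24.3 pos[ 0.505  -0.1284  0.2687] eff1.1 ftan4.0 Mz0.19 Fz5.0 w0.0125
t9.9 yaw-21.3 pos[ 0.5037 -0.1315  0.2687] eff2.5 ftan4.6 Mz0.13 Fz5.1 w0.0131
t10.2 yaw-18.3 pos[ 0.5026 -0.1348  0.2686] eff2.8 ftan4.7 Mz0.13 Fz5.5 w0.0130
t10.5 yaw-15.3 pos[ 0.5016 -0.138   0.2686] eff2.3 ftan4.9 Mz0.17 Fz5.1 w0.0128
t10.8 yaw-12.3 pos[ 0.5008 -0.1413  0.2686] eff1.6 ftan5.3 Mz0.24 Fz4.7 w0.0125
t11.1 yaw-9.3 pos[ 0.5002 -0.1446  0.2686] eff3.9 ftan6.4 Mz0.17 Fz4.6 w0.0126
t11.4 yaw-6.3 pos[ 0.4997 -0.148   0.2686] eff2.3 ftan5.3 Mz0.20 Fz4.2 w0.0129
t11.7 yaw-3.3 pos[ 0.4994 -0.1513  0.2686] eff6.6 ftan7.5 Mz0.06 Fz5.9 w0.0123
t12.0 yaw-0.3 pos[ 0.4993 -0.1543  0.2685] eff12.7 ftan10.0 Mz-0.18 Fz5.7 w0.0128
```

Valve 1 (right) has an even drag of about 2 N and reaches the open stop. Next I'll ease off, release, lift and head for the middle valve.

```bash
python3 -m pendant '[[[0,-0.003,0,0,0,2.5,-1],[0,-0.003,0,0,0,2.5,-1],[0,-0.003,0,0,0,2.5,0],[0,-0.003,0,0,0,2.5,0.2],[0,-0.003,0,0,0,2.5,0.2]]]'; python3 -m pendant '[[[0,0,0,0,0,0,0.2],[0,0,-0.03,0,0,0,0.2],[0,0,-0.07,0,0,0,0.2],[0,0,-0.08,0,0,0,0.2]]]'; python3 h2.py 0.5748 0.0355 0.345 -89.3
```

```text
time_s: 12.5
tcp_pos: [0.4995, -0.1521, 0.2684]
eef_rot: [180.0, 0.0, -2.8]
contact_force: [-0.7, 0.6, -0.3]
gripper_width: 0.0312
gripper_force: 0.0
time_s: 12.9
tcp_pos: [0.5006, -0.1522, 0.3527]
eef_rot: [180.0, -0.3, -2.8]
contact_force: [1.1, 0.9, -0.6]
gripper_width: 0.0521
gripper_force: 0.0
t 12.9 [ 0.50063925 -0.15218134  0.35266406] [179.9540849   -0.32939049  -2.76752994] shift [ 0.065  -0.191   0.0079] turn [-0.21 -0.3  86.53]
```

```bash
python3 -m pendant '[[[0.065,-0.191,0,0,0,86.5,0.2],[0.065,-0.191,0,0,0,86.5,0.2],[0.065,-0.191,0,0,0,86.5,0.2],[0.065,-0.191,0,0,0,86.5,0.2],[0.065,-0.191,0,0,0,86.5,0.2]]]' >/dev/null; python3 h2.py 0.5748 0.0355 0.345 -89.3
```

```text
t 13.4 [0.57529651 0.03948782 0.34822261] [-1.79968279e+02 -3.04364991e-02 -4.44061771e+01] shift [0.0024 0.0032 0.0032] turn [-4.000e-02 -2.000e-02  4.489e+01]
```

```bash
python3 -m pendant '[[[0,0,0,0,0,43.5,0.2],[0,0,0,0,0,43.5,0.2],[0,0,0,0,0,43.5,0.2],[0,0,0,0,0,43.5,0.2],[0,0,0,0,0,43.5,0.2]]]' >/dev/null; python3 h2.py 0.5748 0.0355 0.345 -89.3
```

```text
t 13.9 [0.5737419  0.0356353  0.34822161] [ 1.79974725e+02 -1.66902563e-02 -8.75532994e+01] shift [ 0.0002 -0.0011  0.0032] turn [ 0.03 -0.02  1.75]
```

```bash
python3 -m pendant '[[[0,-0.001,0.035,0,0,1.5,0.2],[0,-0.001,0.07,0,0,1.5,0.2],[0,-0.001,0.08,0,0,1.5,0.2],[0,-0.001,0.08,0,0,1.5,0.2],[0,-0.001,0.08,0,0,1.5,0.2]]]' >/dev/null; python3 h2.py 0.5748 0.0355 0.268 -89.3; python3 chk.py 4 && python3 -m pendant '[[[0,0,0,0,0,0,-0.5],[0,0,0,0,0,0,-0.8],[0,0,0,0,0,0,-1],[0,0,0,0,0,0,-1],[0,0,0,0,0,0,-1]]]' >/dev/null;  python3 -m pendant '[[[0,0,0,0,0,0,-1],[0,0,0,0,0,0,-1]]]' >/dev/null; python3 chk.py 6 && 
python3 -m pendant '[[[0,0.0017,0,0,0,-1.5,-1],[0.0001,0.0034,0,0,0,-3,-1],[0.0001,0.0034,0,0,0,-3,-1]]]' >/dev/null&& python3 chk.py 7 && 
python3 -m pendant '[[[0,0.0017,0,0,0,-1.5,-1],[0.0001,0.0034,0,0,0,-3,-1],[0.0001,0.0034,0,0,0,-3,-1]]]' >/dev/null&& python3 chk.py 7 && 
python3 -m pendant '[[[0,0.0017,0,0,0,-1.5,-1],[0.0001,0.0034,0,0,0,-3,-1],[0.0001,0.0034,0,0,0,-3,-1]]]' >/dev/null&& python3 chk.py 7
```

```text
t 14.4 [0.57545154 0.03596416 0.26974636] [-1.79933306e+02 -8.91845245e-03 -8.86591021e+01] shift [0.0004 0.0007 0.0017] turn [-0.07 -0.01  0.64]
t14.4 yaw-88.7 pos[0.5755 0.036  0.2697] eff1.1 ftan0.9 Mz-0.01 Fz0.4 w0.0524
t15.1 yaw-88.7 pos[0.5747 0.0359 0.2688] eff1.9 ftan-1.0 Mz-0.19 Fz2.4 w0.0128
t15.4 yaw-85.6 pos[0.5712 0.0357 0.2688] eff2.9 ftan-0.3 Mz-0.21 Fz1.8 w0.0130
t15.7 yaw-82.6 pos[0.5679 0.0354 0.2688] eff2.6 ftan-1.5 Mz-0.27 Fz3.1 w0.0129
t16.0 yaw-79.6 pos[0.5645 0.0349 0.2688] eff2.2 ftan-0.8 Mz-0.20 Fz4.7 w0.0128
```

Good, the grip holds and the drag is even. Continuing.

```bash

python3 -m pendant '[[[0,0.0017,0,0,0,-1.5,-1],[0.0001,0.0034,0,0,0,-3,-1],[0.0001,0.0034,0,0,0,-3,-1]]]' >/dev/null&& python3 chk.py 7 && 
python3 -m pendant '[[[0,0.0017,0,0,0,-1.5,-1],[0.0001,0.0034,0,0,0,-3,-1],[0.0001,0.0034,0,0,0,-3,-1]]]' >/dev/null&& python3 chk.py 7 && 
python3 -m pendant '[[[0,0.0017,0,0,0,-1.5,-1],[0.0001,0.0034,0,0,0,-3,-1],[0.0001,0.0034,0,0,0,-3,-1]]]' >/dev/null&& python3 chk.py 7 && 
python3 -m pendant '[[[0,0.0017,0,0,0,-1.5,-1],[0.0001,0.0034,0,0,0,-3,-1],[0.0001,0.0034,0,0,0,-3,-1]]]' >/dev/null&& python3 chk.py 7 && 
python3 -m pendant '[[[0,0.0017,0,0,0,-1.5,-1],[0.0001,0.0034,0,0,0,-3,-1],[0.0001,0.0034,0,0,0,-3,-1]]]' >/dev/null&& python3 chk.py 7 && 
python3 -m pendant '[[[0,0.0017,0,0,0,-1.5,-1],[0.0001,0.0034,0,0,0,-3,-1],[0.0001,0.0034,0,0,0,-3,-1]]]' >/dev/null&& python3 chk.py 7 && 
python3 -m pendant '[[[0,0.0017,0,0,0,-1.5,-1],[0.0001,0.0034,0,0,0,-3,-1],[0.0001,0.0034,0,0,0,-3,-1]]]' >/dev/null&& python3 chk.py 7 && 
python3 -m pendant '[[[0,0.0017,0,0,0,-1.5,-1],[0.0001,0.0034,0,0,0,-3,-1],[0.0001,0.0034,0,0,0,-3,-1]]]' >/dev/null&& python3 chk.py 7 && 
python3 -m pendant '[[[-0.0005,0.0017,0,0,0,-1.5,-1],[-0.0005,0.0034,0,0,0,-3,-1],[-0.0005,0.0034,0,0,0,-3,-1]]]' >/dev/null&& python3 chk.py 7 && 
python3 -m pendant '[[[0,0.0017,0,0,0,-1.5,-1],[0.0001,0.0034,0,0,0,-3,-1],[0.0001,0.0034,0,0,0,-3,-1]]]' >/dev/null&& python3 chk.py 7 && 
python3 -m pendant '[[[0,0.0017,0,0,0,-1.5,-1],[0.0001,0.0034,0,0,0,-3,-1],[0.0001,0.0034,0,0,0,-3,-1]]]' >/dev/null&& python3 chk.py 7 && 
python3 -m pendant '[[[0,0.0017,0,0,0,-1.5,-1],[0.0001,0.0034,0,0,0,-3,-1],[0.0001,0.0034,0,0,0,-3,-1]]]' && python3 chk.py 7
```

```text
t16.3 yaw-76.6 pos[0.5611 0.0342 0.2688] eff3.1 ftan-0.7 Mz-0.25 Fz5.1 w0.0127
t16.6 yaw-73.6 pos[0.5578 0.0334 0.2689] eff3.5 ftan-0.4 Mz-0.26 Fz4.9 w0.0129
t16.9 yaw-70.6 pos[0.5545 0.0324 0.2689] eff4.3 ftan-0.2 Mz-0.30 Fz5.5 w0.0129
t17.2 yaw-67.6 pos[0.5513 0.0312 0.2689] eff1.4 ftan-0.7 Mz-0.14 Fz6.3 w0.0130
t17.5 yaw-64.6 pos[0.5482 0.0299 0.2689] eff4.2 ftan0.1 Mz-0.27 Fz7.2 w0.0129
t17.8 yaw-61.6 pos[0.5451 0.0284 0.269 ] eff3.8 ftan0.7 Mz-0.21 Fz8.3 w0.0126
t18.1 yaw-58.6 pos[0.542  0.0267 0.2689] eff3.7 ftan0.3 Mz-0.22 Fz8.6 w0.0128
t18.4 yaw-55.6 pos[0.5391 0.0248 0.2689] eff2.2 ftan-1.0 Mz-0.21 Fz7.3 w0.0130
t18.7 yaw-52.6 pos[0.5367 0.0234 0.269 ] eff9.3 ftan2.9 Mz-0.42 Fz5.8 w0.0130
```

```bash

python3 -m pendant '[[[0,0.001,0,0,0,-1,-1],[0,0.001,0,0,0,-1,-1]]]' >/dev/null; python3 chk.py 11 && python3 -m pendant '[[[0,0,0,0,0,0,-1]]]' >/dev/null; python3 chk.py 11
```

```text
t18.9 yaw-51.6 pos[0.5361 0.023  0.269 ] eff9.3 ftan3.6 Mz-0.37 Fz4.0 w0.0133
t19.0 yaw-51.6 pos[0.5361 0.023  0.269 ] eff10.5 ftan4.3 Mz-0.41 Fz4.8 w0.0132
```

```bash

python3 -m pendant '[[[0,0.0008,0,0,0,-0.7,-1],[0,0.0008,0,0,0,-0.7,-1]]]' >/dev/null; python3 chk.py 11; python3 -m pendant '[[[0,-0.0017,0,0,0,1.5,-1],[0,-0.0034,0,0,0,3,-1],[0,-0.0034,0,0,0,3,-1]]]' >/dev/null; python3 chk.py 11; python3 -m pendant '[[[0.0001,-0.0034,0,0,0,3,-1],[0.0004,-0.0069,0,0,0,6,-1],[0.0004,-0.0069,0,0,0,6,-1]]]' >/dev/null; python3 chk.py 11
```

```text
t19.2 yaw-50.9 pos[0.5356 0.0226 0.269 ] eff9.8 ftan4.3 Mz-0.37 Fz3.7 w0.0134
t19.5 yaw-54.0 pos[0.5378 0.0244 0.2689] eff5.6 ftan1.2 Mz-0.29 Fz6.6 w0.0129
t19.8 yaw-60.0 pos[0.543  0.0277 0.2687] eff-1.9 ftan-3.8 Mz-0.13 Fz10.0 w0.0130
```

```bash

python3 -m pendant '[[[0.0001,-0.0034,0,0,0,3,-1],[0.0004,-0.0069,0,0,0,6,-1],[0.0004,-0.0069,0,0,0,6,-1]]]' >/dev/null; python3 chk.py 7 &&
python3 -m pendant '[[[0.0001,-0.0034,0,0,0,3,-1],[0.0004,-0.0069,0,0,0,6,-1],[0.0004,-0.0069,0,0,0,6,-1]]]' >/dev/null && python3 chk.py 7 &&
python3 -m pendant '[[[0.0001,-0.0034,0,0,0,3,-1],[0.0004,-0.0069,0,0,0,6,-1],[0.0004,-0.0069,0,0,0,6,-1]]]' >/dev/null && python3 chk.py 7 &&
python3 -m pendant '[[[0.0001,-0.0034,0,0,0,3,-1],[0.0004,-0.0069,0,0,0,6,-1],[0.0004,-0.0069,0,0,0,6,-1]]]' >/dev/null && python3 chk.py 7 &&
python3 -m pendant '[[[0,-0.0017,0,0,0,1.5,-1],[0.0001,-0.0034,0,0,0,3,-1],[0.0001,-0.0034,0,0,0,3,-1]]]' >/dev/null && python3 chk.py 7 &&
python3 -m pendant '[[[0,-0.0017,0,0,0,1.5,-1],[0.0001,-0.0034,0,0,0,3,-1],[0.0001,-0.0034,0,0,0,3,-1]]]' >/dev/null && python3 chk.py 7 &&
python3 -m pendant '[[[0,-0.0017,0,0,0,1.5,-1],[0.0001,-0.0034,0,0,0,3,-1],[0.0001,-0.0034,0,0,0,3,-1]]]' >/dev/null && python3 chk.py 7 &&
python3 -m pendant '[[[0,-0.0017,0,0,0,1.5,-1],[0.0001,-0.0034,0,0,0,3,-1],[0.0001,-0.0034,0,0,0,3,-1]]]' >/dev/null && python3 chk.py 7
```

```text
t20.1 yaw-66.0 pos[0.5492 0.0307 0.2687] eff-1.6 ftan-4.2 Mz-0.17 Fz8.7 w0.0129
t20.4 yaw-72.0 pos[0.5557 0.0331 0.2687] eff-3.0 ftan-4.6 Mz-0.11 Fz9.2 w0.0127
t20.7 yaw-78.0 pos[0.5624 0.0348 0.2686] eff-0.7 ftan-4.0 Mz-0.22 Fz8.1 w0.0126
t21.0 yaw-84.0 pos[0.5693 0.0358 0.2686] eff-1.9 ftan-4.9 Mz-0.20 Fz7.8 w0.0130
t21.3 yaw-87.0 pos[0.5725 0.036  0.2686] eff-1.5 ftan-4.1 Mz-0.17 Fz7.6 w0.0126
t21.6 yaw-90.0 pos[0.5759 0.0361 0.2686] eff-2.7 ftan-4.3 Mz-0.10 Fz8.3 w0.0129
t21.9 yaw-93.0 pos[0.5793 0.0359 0.2686] eff-1.7 ftan-3.5 Mz-0.12 Fz7.6 w0.0129
t22.2 yaw-96.0 pos[0.5826 0.0357 0.2686] eff-5.1 ftan-5.7 Mz-0.04 Fz8.5 w0.0129
```

The middle valve binds at about 0.74 rad and is now back at its closed stop. Releasing it and moving to the left valve.

```bash
python3 -m pendant '[[[0,0.0015,0,0,0,-1.5,-1],[0,0.0015,0,0,0,-1.5,0],[0,0.0015,0,0,0,-1.5,0.2],[0,0.0015,0,0,0,-1.5,0.2],[0,0.0015,0,0,0,-1.5,0.2]]]' >/dev/null; python3 -m pendant '[[[0,0,-0.03,0,0,0,0.2],[0,0,-0.07,0,0,0,0.2],[0,0,-0.08,0,0,0,0.2],[0,0,-0.08,0,0,0,0.2]]]' >/dev/null; python3 h2.py 0.586 0.160 0.345 -89
```

```text
t 23.1 [0.58240301 0.03626941 0.35088155] [-1.79770994e+02  9.31962973e-02 -9.44752704e+01] shift [-0.1236  0.0061  0.0061] turn [-0.23  0.08 -5.48]
```

```bash
python3 -m pendant '[[[-0.045,0.002,0,0,0,-2,0.2],[-0.09,0.004,0,0,0,-4,0.2],[-0.124,0.006,0,0,0,-5.5,0.2],[-0.124,0.006,0.04,0,0,-5.5,0.2],[-0.124,0.006,0.04,0,0,-5.5,0.2]]]' >/dev/null; python3 h2.py 0.586 0.160 0.268 -89; python3 - <<'E'
from h import *
cv2.imwrite("pics/w2.png",r.capture("wrist")[:,:,::-1])
E
```

```text
t 23.6 [0.58340465 0.16044023 0.30283757] [179.48701197  -0.20180423 -88.96267969] shift [ 0.0004 -0.0029  0.0348] turn [ 0.51 -0.2   0.04]
```

View pics/w2.png

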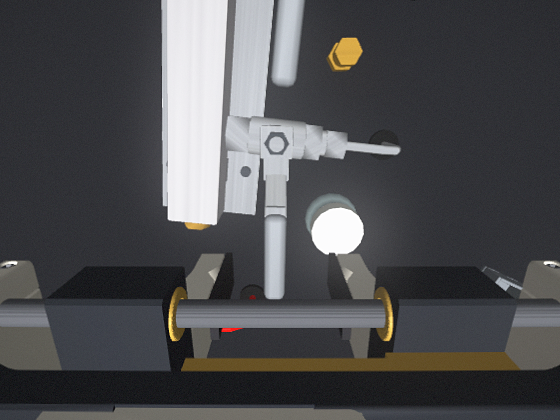

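The wrist view shows the left lever between the fingers, with its sleeve at column 274, rows 215 to 298. The middle lever lies closed at the top, and the jar at (337,230) is clear. Going down to grip and swing.

```bash
python3 -m pendant '[[[0,-0.0025,0.02,0,0,0,0.2],[0,-0.0025,0.034,0,0,0,0.2],[0,-0.0025,0.034,0,0,0,0.2],[0,-0.0025,0.034,0,0,0,0.2]]]' >/dev/null; python3 h2.py 0.586 0.160 0.268 -89; python3 chk.py 4 && python3 -m pendant '[[[0,0,0,0,0,0,-0.5],[0,0,0,0,0,0,-0.8],[0,0,0,0,0,0,-1],[0,0,0,0,0,0,-1],[0,0,0,0,0,0,-1]]]' >/dev/null;  python3 -m pendant '[[[0,0,0,0,0,0,-1],[0,0,0,0,0,0,-1]]]' >/dev/null; python3 chk.py 6 && 
python3 -m pendant '[[[0,0.0017,0,0,0,-1.5,-1],[0.0001,0.0034,0,0,0,-3,-1],[0.0001,0.0034,0,0,0,-3,-1]]]' >/dev/null&& python3 chk.py 7 && 
python3 -m pendant '[[[0,0.0017,0,0,0,-1.5,-1],[0.0001,0.0034,0,0,0,-3,-1],[0.0001,0.0034,0,0,0,-3,-1]]]' >/dev/null&& python3 chk.py 7 && 
python3 -m pendant '[[[0,0.0017,0,0,0,-1.5,-1],[0.0001,0.0034,0,0,0,-3,-1],[0.0001,0.0034,0,0,0,-3,-1]]]' >/dev/null&& python3 chk.py 7
```

```text
t 24.05 [0.5882601  0.1598587  0.27511208] [ 1.79994254e+02 -2.52124317e-02 -8.90157561e+01] shift [-0.0002  0.0023  0.0071] turn [ 0.01 -0.03 -0.02]
t24.1 yaw-89.0 pos[0.5883 0.1599 0.2751] eff0.4 ftan0.9 Mz0.03 Fz1.7 w0.0527
t24.8 yaw-89.0 pos[0.5873 0.1604 0.2747] eff-1.4 ftan-5.5 Mz-0.27 Fz4.0 w0.0128
t25.1 yaw-85.9 pos[0.5845 0.1603 0.2748] eff1.8 ftan-2.9 Mz-0.31 Fz1.4 w0.0129
t25.4 yaw-82.9 pos[0.5812 0.16   0.2748] eff4.0 ftan-1.7 Mz-0.38 Fz2.9 w0.0133
t25.6 yaw-79.9 pos[0.5778 0.1595 0.2749] eff4.7 ftan-1.8 Mz-0.43 Fz3.5 w0.0131
```

```bash

python3 -m pendant '[[[0,0.0017,0,0,0,-0.5,-1],[0.0001,0.0034,0,0,0,-1,-1],[0.0001,0.0034,0,0,0,-1,-1]]]' >/dev/null; python3 chk.py 7 && 
python3 -m pendant '[[[0,0.0017,0,0,0,-1.5,-1],[0.0001,0.0034,0,0,0,-3,-1],[0.0001,0.0034,0,0,0,-3,-1]]]' >/dev/null&& python3 chk.py 7 && 
python3 -m pendant '[[[0,0.0017,0,0,0,-1.5,-1],[0.0001,0.0034,0,0,0,-3,-1],[0.0001,0.0034,0,0,0,-3,-1]]]' >/dev/null&& python3 chk.py 7 && 
python3 -m pendant '[[[0,0.0017,0,0,0,-1.5,-1],[0.0001,0.0034,0,0,0,-3,-1],[0.0001,0.0034,0,0,0,-3,-1]]]' >/dev/null&& python3 chk.py 7 && 
python3 -m pendant '[[[0,0.0017,0,0,0,-1.5,-1],[0.0001,0.0034,0,0,0,-3,-1],[0.0001,0.0034,0,0,0,-3,-1]]]' >/dev/null&& python3 chk.py 7 && 
python3 -m pendant '[[[0,0.0017,0,0,0,-1.5,-1],[0.0001,0.0034,0,0,0,-3,-1],[0.0001,0.0034,0,0,0,-3,-1]]]' >/dev/null&& python3 chk.py 7 && 
python3 -m pendant '[[[0,0.0017,0,0,0,-1.5,-1],[0.0001,0.0034,0,0,0,-3,-1],[0.0001,0.0034,0,0,0,-3,-1]]]' >/dev/null&& python3 chk.py 7 && 
python3 -m pendant '[[[-0.0005,0.0017,0,0,0,-1.5,-1],[-0.0005,0.0034,0,0,0,-3,-1],[-0.0005,0.0034,0,0,0,-3,-1]]]' >/dev/null&& python3 chk.py 7 && 
python3 -m pendant '[[[0,0.0017,0,0,0,-1.5,-1],[0.0001,0.0034,0,0,0,-3,-1],[0.0001,0.0034,0,0,0,-3,-1]]]' >/dev/null&& python3 chk.py 7 && 
python3 -m pendant '[[[0,0.0017,0,0,0,-1.5,-1],[0.0001,0.0034,0,0,0,-3,-1],[0.0001,0.0034,0,0,0,-3,-1]]]' >/dev/null&& python3 chk.py 7 && 
python3 -m pendant '[[[0,0.0017,0,0,0,-1.5,-1],[0.0001,0.0034,0,0,0,-3,-1],[0.0001,0.0034,0,0,0,-3,-1]]]' && python3 chk.py 7
```

```text
t25.9 yaw-78.9 pos[0.5748 0.159  0.275 ] eff4.6 ftan0.5 Mz-0.27 Fz2.7 w0.0126
t26.2 yaw-75.8 pos[0.5714 0.1583 0.275 ] eff4.1 ftan0.3 Mz-0.25 Fz2.3 w0.0131
t26.6 yaw-72.9 pos[0.5681 0.1575 0.275 ] eff5.1 ftan0.5 Mz-0.30 Fz2.8 w0.0134
t26.9 yaw-69.8 pos[0.5649 0.1564 0.275 ] eff3.1 ftan0.3 Mz-0.18 Fz2.9 w0.0130
t27.1 yaw-66.9 pos[0.5617 0.1552 0.275 ] eff4.0 ftan0.3 Mz-0.25 Fz4.0 w0.0128
t27.4 yaw-63.9 pos[0.5585 0.1538 0.2751] eff4.3 ftan0.6 Mz-0.24 Fz3.7 w0.0128
t27.8 yaw-60.8 pos[0.5554 0.1523 0.2751] eff2.9 ftan-0.1 Mz-0.19 Fz5.3 w0.0128
t28.1 yaw-57.9 pos[0.5522 0.1508 0.275 ] eff4.0 ftan0.5 Mz-0.23 Fz3.9 w0.0132
t28.4 yaw-54.9 pos[0.5494 0.1489 0.275 ] eff3.1 ftan1.1 Mz-0.13 Fz3.7 w0.0131
t28.6 yaw-51.9 pos[0.5466 0.1469 0.275 ] eff4.7 ftan1.6 Mz-0.21 Fz4.5 w0.0130
time_s: 28.95
tcp_pos: [0.5439, 0.1447, 0.275]
eef_rot: [-179.9, 0.0, -48.9]
contact_force: [-4.9, 6.7, 5.4]
gripper_width: 0.0127
gripper_force: 19.8
t28.9 yaw-48.9 pos[0.5439 0.1447 0.275 ] eff3.7 ftan0.7 Mz-0.20 Fz5.4 w0.0127
```

```bash

python3 -m pendant '[[[-0.0005,0.0017,0,0,0,-1.5,-1],[-0.0005,0.0034,0,0,0,-3,-1],[-0.0005,0.0034,0,0,0,-3,-1]]]' >/dev/null&& python3 chk.py 7 && 
python3 -m pendant '[[[0,0.0017,0,0,0,-1.5,-1],[0.0001,0.0034,0,0,0,-3,-1],[0.0001,0.0034,0,0,0,-3,-1]]]' >/dev/null&& python3 chk.py 7 && 
python3 -m pendant '[[[0,0.0017,0,0,0,-1.5,-1],[0.0001,0.0034,0,0,0,-3,-1],[0.0001,0.0034,0,0,0,-3,-1]]]' >/dev/null&& python3 chk.py 7 && 
python3 -m pendant '[[[0,0.0017,0,0,0,-1.5,-1],[0.0001,0.0034,0,0,0,-3,-1],[0.0001,0.0034,0,0,0,-3,-1]]]' >/dev/null&& python3 chk.py 7 && 
python3 -m pendant '[[[0,0.0017,0,0,0,-1.5,-1],[0.0001,0.0034,0,0,0,-3,-1],[0.0001,0.0034,0,0,0,-3,-1]]]' >/dev/null&& python3 chk.py 7 && 
python3 -m pendant '[[[0,0.0017,0,0,0,-1.5,-1],[0.0001,0.0034,0,0,0,-3,-1],[0.0001,0.0034,0,0,0,-3,-1]]]' >/dev/null&& python3 chk.py 7 && 
python3 -m pendant '[[[0,0.0017,0,0,0,-1.5,-1],[0.0001,0.0034,0,0,0,-3,-1],[0.0001,0.0034,0,0,0,-3,-1]]]' >/dev/null&& python3 chk.py 7 && 
python3 -m pendant '[[[0,0.0017,0,0,0,-1.5,-1],[0.0001,0.0034,0,0,0,-3,-1],[0.0001,0.0034,0,0,0,-3,-1]]]' >/dev/null&& python3 chk.py 7 && 
python3 -m pendant '[[[0,0.0017,0,0,0,-1.5,-1],[0.0001,0.0034,0,0,0,-3,-1],[0.0001,0.0034,0,0,0,-3,-1]]]' >/dev/null&& python3 chk.py 7 && 
python3 -m pendant '[[[0,0.0017,0,0,0,-1.5,-1],[0.0001,0.0034,0,0,0,-3,-1],[0.0001,0.0034,0,0,0,-3,-1]]]' >/dev/null&& python3 chk.py 7 && 
python3 -m pendant '[[[0,0.0017,0,0,0,-1.5,-1],[0.0001,0.0034,0,0,0,-3,-1],[0.0001,0.0034,0,0,0,-3,-1]]]' >/dev/null&& python3 chk.py 7 && 
python3 -m pendant '[[[0,0.0017,0,0,0,-1.5,-1],[0.0001,0.0034,0,0,0,-3,-1],[0.0001,0.0034,0,0,0,-3,-1]]]' >/dev/null&& python3 chk.py 7 && 
python3 -m pendant '[[[0,0.0017,0,0,0,-1.5,-1],[0.0001,0.0034,0,0,0,-3,-1],[0.0001,0.0034,0,0,0,-3,-1]]]' >/dev/null&& python3 chk.py 7 && 
python3 -m pendant '[[[0,0.0017,0,0,0,-1.5,-1],[0.0001,0.0034,0,0,0,-3,-1],[0.0001,0.0034,0,0,0,-3,-1]]]' >/dev/null&& python3 chk.py 7 && 
python3 -m pendant '[[[0,0.0017,0,0,0,-1.5,-1],[0.0001,0.0034,0,0,0,-3,-1],[0.0001,0.0034,0,0,0,-3,-1]]]' >/dev/null&& python3 chk.py 7
```

```text
t29.2 yaw-45.9 pos[0.541  0.1426 0.2749] eff4.2 ftan1.8 Mz-0.16 Fz3.9 w0.0131
t29.6 yaw-42.9 pos[0.5386 0.1402 0.2749] eff4.0 ftan1.8 Mz-0.15 Fz4.8 w0.0131
t29.9 yaw-39.9 pos[0.5363 0.1376 0.2749] eff3.2 ftan1.4 Mz-0.12 Fz5.7 w0.0130
t30.1 yaw-36.9 pos[0.5341 0.1349 0.2749] eff4.5 ftan2.8 Mz-0.12 Fz5.1 w0.0129
t30.4 yaw-33.9 pos[0.5321 0.1322 0.2749] eff4.1 ftan2.0 Mz-0.13 Fz5.5 w0.0129
t30.8 yaw-30.9 pos[0.5302 0.1292 0.2749] eff5.0 ftan2.8 Mz-0.14 Fz7.9 w0.0129
t31.1 yaw-27.9 pos[0.5284 0.1262 0.2749] eff3.3 ftan2.4 Mz-0.06 Fz6.9 w0.0127
t31.4 yaw-24.9 pos[0.5269 0.1231 0.2749] eff5.7 ftan2.7 Mz-0.19 Fz6.5 w0.0130
t31.6 yaw-21.9 pos[0.5255 0.1199 0.2749] eff3.2 ftan2.4 Mz-0.05 Fz8.7 w0.0129
t31.9 yaw-18.9 pos[0.5242 0.1166 0.2749] eff4.8 ftan3.2 Mz-0.11 Fz9.0 w0.0126
t32.2 yaw-15.9 pos[0.5231 0.1133 0.2748] eff4.3 ftan2.6 Mz-0.11 Fz8.9 w0.0129
t32.5 yaw-12.9 pos[0.5223 0.11   0.2748] eff3.8 ftan3.2 Mz-0.04 Fz8.7 w0.0129
t32.9 yaw-9.9 pos[0.5215 0.1066 0.2748] eff4.0 ftan2.8 Mz-0.08 Fz10.2 w0.0128
t33.1 yaw-6.9 pos[0.521  0.1031 0.2748] eff3.6 ftan3.6 Mz0.00 Fz8.8 w0.0129
t33.5 yaw-3.9 pos[0.5207 0.0997 0.2748] eff3.2 ftan3.3 Mz0.00 Fz9.1 w0.0129
```

```bash

python3 -m pendant '[[[0,0.0017,0,0,0,-1.5,-1],[0.0001,0.0034,0,0,0,-3,-1],[0.0001,0.0034,0,0,0,-3,-1]]]' >/dev/null; python3 chk.py 7 && 
python3 -m pendant '[[[0,0.001,0,0,0,-1,-1],[0.0001,0.002,0,0,0,-2,-1],[0.0001,0.002,0,0,0,-2,-1]]]' >/dev/null; python3 chk.py 7
```

```text
t33.8 yaw-0.9 pos[0.5206 0.0966 0.2748] eff8.5 ftan4.7 Mz-0.25 Fz9.4 w0.0128
t33.8 yaw-0.9 pos[0.5206 0.0966 0.2748] eff8.5 ftan4.7 Mz-0.25 Fz9.4 w0.0128
```

The left valve is sound too: even drag of about 4 N, then hard at the open stop. Easing off, releasing, lifting and retreating to look.

```bash
python3 -m pendant '[[[0,-0.002,0,0,0,1.5,-1],[0,-0.002,0,0,0,1.5,0],[0,-0.002,0,0,0,1.5,0.2],[0,-0.002,0,0,0,1.5,0.2],[0,-0.002,0,0,0,1.5,0.2]]]' >/dev/null; python3 -m pendant '[[[0,0,-0.03,0,0,0,0.2],[0,0,-0.07,0,0,0,0.2],[0,0,-0.11,0,0,0,0.2],[0,0,-0.15,0,0,0,0.2]]]' >/dev/null;  python3 -m pendant '[[[-0.04,0,-0.03,0,0,0,0.2],[-0.08,0,-0.06,0,0,0,0.2],[-0.11,0,-0.06,0,0,0,0.2],[-0.11,0,-0.06,0,0,0,0.2]]]'; python3 - <<'E'
from h import *
cv2.imwrite("pics/s2.png",cv2.resize(r.capture("scene")[160:330,160:370,::-1],None,fx=3.5,fy=3.5,interpolation=cv2.INTER_CUBIC))
cv2.imwrite("pics/t2.png",cv2.resize(r.capture("top")[155:275,190:390,::-1],None,fx=4,fy=4,interpolation=cv2.INTER_CUBIC))
E
```

```text
time_s: 35.05
tcp_pos: [0.409, 0.1026, 0.4863]
eef_rot: [-179.8, -0.2, -2.4]
contact_force: [0.1, 0.0, 0.9]
gripper_width: 0.0528
gripper_force: 0.0
```

View pics/s2.png

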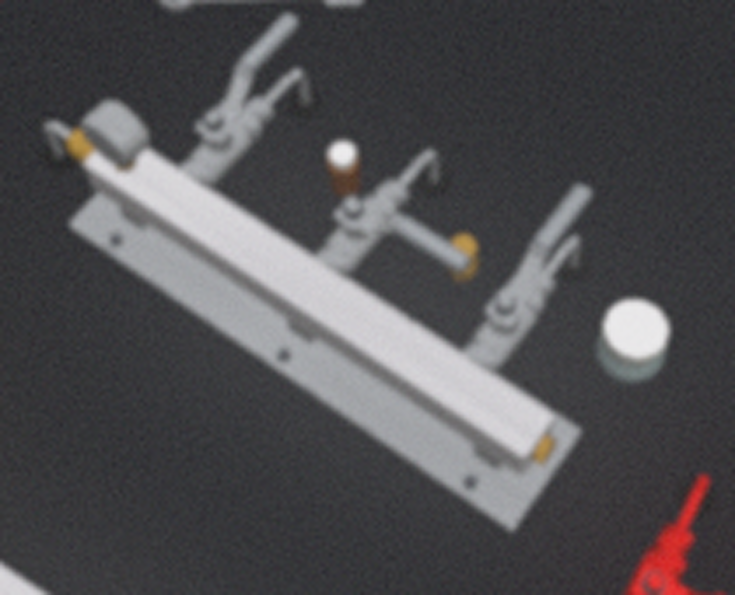

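View pics/t2.png

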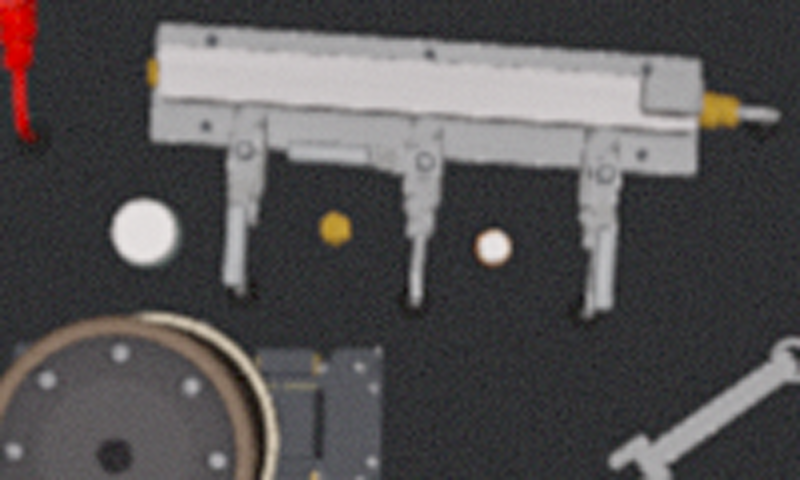

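The scene and top views show the outer levers over their outlet tubes and the middle one along the header. In the top view the lever ends are at (234,285), (604,308) and (290,152). The right lever looks slightly past or off its tube, so I'll measure the angles.

```bash
python3 - <<'E'
from h import *
f=lambda x,y,z:ray("top",190+(x+.5)/4-.5,155+(y+.5)/4-.5,z)
for n,a,m,e in [("L",(245,150),(238,205),(234,285)),("M",(425,161),(367,154),(290,152)),("R",(605,174),(606,228),(604,308))]:
    h,g,t=f(*a,.09),f(*m,.114),f(*e,.114)
    for q in(g-h,t-h,t-g): print(n,"rad",round(np.arctan2(-q[0],q[1])+np.radians(5.1),3),np.linalg.norm(q[:2]).round(4))
E
```

```text
L rad 1.559 0.04
L rad 1.577 0.0941
L rad 1.59 0.0541
M rad 0.007 0.0401
M rad 0.025 0.0921
M rad 0.039 0.0521
R rad 1.568 0.039
R rad 1.588 0.0932
R rad 1.603 0.0541
```

All three read at their stops: 1.58, 0.02 and 1.59 rad. The bench items are in place and the arm is clear, so I'm handing in.

```bash
python3 -c "
from plant import r
print(r.close_job())"
```

```text
the job is handed in; nothing more can be done
None
```

I handed in the job: the left and right valves swung freely and are fully open, while the middle one bound at about 0.74 rad (felt at about 10 N, not forced) and is back at fully closed.

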